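# Clamp the cheese bar at the market stall

## Robot

A 6-joint arm with a two-finger parallel gripper is mounted at the origin on the work surface. World frame = base frame: x ahead of the robot, y to its left, z up, the work surface at z = 0. Lengths are in m, angles in rad, forces in N, time in s.
With the tool pointing down it reaches from about 0.375 to 0.9 m from the base axis. Payload 3.1 kg.
Tool frame: the origin (TCP) lies at the very end of the fingers, on their centre line; the grasp point (between the pads) lies 19 mm behind it; z points along the fingers, y is the direction in which the jaws open and shut (so a half turn about z gives the same grasp; the last joint's range is limited). The gripper opens to 87 mm and grips with 3 to 60 N. Pads are 19 mm wide; open, the fingers measure 117 mm over their backs; the gripper's body (75 mm by 190 mm) begins 51 mm behind the grasp point.
Start: joints at [0.96, 0.527, 1.433, -0, 1.181, -0.178], TCP at [0.262, 0.567, 0.223] pointing down, gripper open.
Joint ranges: [-3.08, 3.08], [-0.75, 2.2], [0.22, 2.44], [-1.43, 4.57], [0, 2.65], [-2.85, 2.85]. Speed limits (rad/s): [2.79, 2.79, 3.14, 3.14, 3.14, 3.14].

## Interface

Orientations are given as a unit quaternion [x, y, z, w].
In Python, from rig import robot gives the robot as it stands.
- The arm moves only by the tool arm_command, never from a script. Its argument "targets" is a list of rows, each a list of 5 numbers: the shift along the tool's x, y, z in cm, then the turn about the tool's z in rad, then the finger opening in cm, from 0 to 8.7. In form: [[dx, dy, dz, spin, hand], ...]. A call has 1 to 5 rows; each row is the pose to reach, as a shift and turn from the pose commanded when the call began, along the tool's axes at that moment; what a row does not reach only later rows make up. A row lasts 1/8 s, in which the tool goes at most 62.5 mm and 10.7 degrees, less where a joint would pass 70% of its speed; a pose out of reach is approached as far as the arm can. A call with a gripper value outside its range is refused whole. The fingers move at their own pace and stop on an object; "newtons" is the grip in N (left out, the last holds). Time passes only in rows, so rows that repeat a pose let the fingers close. It gives the time, the measured TCP pose, the force and the opening at its end, in the units of the state.
- robot.get_obs(): the state, without advancing time (a new reading comes with each control period).
- robot.camera(name): name is "scene" or "top" or "wrist"; returns (picture, depth): 400x640x3 uint8, red, green, blue; 400x640 float32, m along the optical axis (not along the pixel's ray), 0 where there is no reading.
- robot.camera_model(name): a dict with "mtx" (3x3 intrinsics, pixels), "extrinsics" (4x4, takes a point from world to camera coordinates). Camera axes: x right, y up, looking along -z (the intrinsics and any distortion apply to the point x, -y, -z); pixel columns grow to the right and rows downward; lengths in m; the calibration is good to about 2 mm. A picture is of the moment at which its call begins: read the wrist's pose just before it. camera_model takes no time and is no camera call; for the wrist camera it gives the pose at the moment of the call.
- robot.hand_in(): hands the job in, once; it reports no verdict.
The state is a dict: "time": time; "q": joint angles; "joint_velocities": joint speeds; "joint_torque": joint torques, N m; "position": TCP position; "tool_rot": TCP orientation; "ft_force": force on the tool from outside, world axes, zero at the start; "moment": the same for the moment, N m; "grip_width": finger opening in m.
Only numpy, scipy, OpenCV 4.12 (cv2) and the standard library are available. Lean on these libraries where they do the work, as an engineer would, in place of code of your own. Each camera call takes 0.05 s, during which the arm holds its last target.

## Task

Slide the bar of hard cheese gently along the board, under the clamp, until it sits squarely and fully home against the steel back plate. Then turn the winged screw clockwise until its foot holds the cheese firmly without crushing it, and let go. Do not knock the gripper against the back plate next to the wings, and leave the other goods on the counter where they are.

Things in the scene. Friction and masses are not known exactly. Their poses are not given: they have to be found in the camera images.
- clamp: Cheese clamp, screwed to the counter: wooden board, steel back plate, and a short steel arm that carries a vertical winged screw over the cheese. Origin on the counter straight below the screw axis; its x axis points along the board towards the back plate, z up.
- beam_end (a point): Middle of the near end of the arm's top face, 20 mm before the screw axis, 106 mm above the counter. The arm is 36 mm wide and 14 mm thick and runs from here to the back plate. Below it on the screw axis hangs the pressing foot, a steel disc of 32 mm. It starts 2.5 to 11 mm above the cheese; its exact height is not known and differs every time.
- bed: Wooden board of the clamp, same origin and axes as the clamp: x from -0.210 to 0.052, 130 mm wide, top face 18 mm above the counter. The cheese lies and slides on it.
- plate: Upright steel back plate, same origin and axes as the clamp: its front face is at x = +0.031 (the stop for the cheese), 100 mm wide, top edge 142 mm above the counter. The wing tips sweep past it at 4 mm. A wide open gripper does not fit there; open the fingers only 20 to 25 mm to take or release the wings.
- cheese_mid (a point): Centre of the loose bar of hard cheese: 150 mm long (its x axis), 50 mm wide, 45 mm high, about 0.35 kg, lying lengthwise on the board, its far end towards the back plate, 25 to 55 mm short of it and a little skew. Push it or hold it by its near end. Force over 25 N against the plate spoils it. Over 38 N under the foot crushes it; 13 to 30 N is a firm hold.
- home (a point): Where the cheese's centre is when it is fully home: fixed to the clamp, 44 mm before the screw axis, 40.5 mm above the counter, axes as the clamp. The cheese's near end is then 119 mm before the screw axis, clear of the arm.
- wing_grip (a point): Middle of the two wings, on the screw axis, 130 mm above the counter. The wings form an upright plate 54 mm long (the point's x axis), 10 mm thick (y axis), 22 mm high (119 to 141 mm above the counter), 13 mm above the arm. Pinch the 10 mm across the middle from above. It turns in place, neither rising nor sinking.
- wing (a joint): Turn of the winged screw, rad, growing clockwise seen from above (tightening); 0: wings along the clamp's x. Starts at 0 to 0.15, ends at 2.4. Lowers the foot 8 mm per rad and stays where left. Takes a steady 0.15 to 0.3 N m until the foot touches, at 0.47 to 1.33 (unknown); then about 160 N per rad of load and 1.1 N m per rad more. Firm: 0.09 to 0.17 N m above the steady torque.
- jar: Bystander: closed glass jar, 54 mm wide, 85 mm high, origin at its underside, on the clamp's +y side.
- salami: Bystander: cured sausage, about 160 mm long, 42 mm thick, lying on the clamp's -y side.
- wheel: Bystander: small round cheese, 110 mm wide, 50 mm high.
- wedge: Bystander: cut piece of cheese, 110 x 45 x 50 mm, on the counter, not on the board.
- spatula: Bystander: spatula, 200 mm long, lying flat.
- bowl: Bystander: white bowl, 110 mm wide, 45 mm high.
- card: Bystander: blank card in a wooden foot, 90 mm wide, 70 mm high.

How it is judged:
On the way, in this order (a step that is already met when the one before it is completed fails the run):
1. the cheese is slid home against the back plate (x of cheese_mid in the frame of clamp above -0.0475 m and y of cheese_mid in the frame of clamp between -0.015 and 0.015 m and angle between the x axis of cheese_mid and the x axis of clamp, either way round below 0.08 rad and z of cheese_mid in the frame of bed below 0.044 m), for 0.2 s.
2. the foot, not the robot, holds the cheese firmly (all of step 1 and contact force between cheese and bed between 16 and 34 N and contact force between the fingers and cheese below 0.5 N), for 0.2 s.
At the end, for the whole second after the job is handed in: The cheese lies on the board with its far end within 3.5 mm of the back plate, within 15 mm of the middle sideways and within 0.08 rad of square, at rest, and the foot holds it so that it bears on the board with 16 to 34 N (its own weight of about 3.5 N included) (all of step 2 and linear speed of cheese below 0.01 m/s and velocity of joint wing between -0.05 and 0.05 rad/s); the robot touches nothing.
It fails at once if the cheese is crushed: it bears on the board with more than 42 N (contact force between cheese and bed above 42 N).
It fails at once if the cheese is rammed against the back plate with more than 25 N (contact force between cheese and plate above 25 N).
It fails at once if the robot knocks against the back plate with more than 8 N (contact force between any of the fingers, the arm and plate above 8 N).
It fails at once if a bystander is moved by more than 20 mm (distance of any of jar, salami, wheel, wedge, spatula, bowl, card from where it was at the start of the episode above 0.02 m).
It also fails if it takes over 67 s, if anything falls off the work surface, if the arm or the gripper's body presses on something with over 40 N, if the wrist force passes 120 N, or if a joint passes its speed limit or range.

## Working session

There is one attempt and no reset: what is moved stays moved. The work goes in short steps, Python scripts to look and compute and a tool call to move; the robot and the scene stay as the last step left them, time stands still between calls to the robot, and variables do not carry over. Pictures are saved under pics/ and viewed, and the job is handed in when it is done.

Besides the shell and the picture viewer there is one more tool, called in YAML: its name, and indented under it one key for each argument. arm_command: Moves the arm, as the interface text tells. Its arguments: {"type":"object","properties":{"targets":{"type":"array","items":{"type":"array","items":{"type":"number"}}},"newtons":{"type":"number"}},"required":["targets"]}

```bash
mkdir -p pics; ls; python3 - <<'E'
from rig import robot
import cv2,numpy as np
o=robot.get_obs()
for k,v in o.items(): print(k,np.round(v,4))
for n in ("scene","top","wrist"):
    m=robot.camera_model(n); p,d=robot.camera(n)
    cv2.imwrite(f"pics/{n}0.png",p[:,:,::-1]); np.savez(f"pics/{n}0.npz",p=p,d=d,mtx=m["mtx"],ext=m["extrinsics"])
    print(n,[k for k in m],np.round(m["mtx"],1).tolist(),np.round(m["extrinsics"],3).tolist())
E
```

```text
pics
time 0.0
q [ 0.9595  0.5285  1.4339 -0.      1.1814 -0.1785]
joint_velocities [ 0.0005 -0.0005  0.0011  0.0015 -0.0009 -0.0011]
joint_torque [ 2.00000e-03 -4.40039e+01 -1.76599e+01  6.34000e-02  5.82000e-02
 -2.00000e-04]
position [0.2617 0.5668 0.2216]
tool_rot [ 2.147e-01  9.767e-01 -1.000e-03 -4.000e-04]
ft_force [ 0.0014  0.3744 -0.0387]
moment [ 0.0615 -0.0644 -0.0265]
grip_width 0.0869
scene ['mtx', 'extrinsics'] [[398.7, 0.0, 319.9], [0.0, 398.7, 203.0], [0.0, 0.0, 1.0]] [[0.233, 0.972, -0.003, -0.128], [-0.655, 0.159, 0.739, 0.284], [0.719, -0.171, 0.674, -1.583], [0.0, 0.0, 0.0, 1.0]]
top ['mtx', 'extrinsics'] [[378.2, 0.0, 313.0], [0.0, 378.2, 202.1], [0.0, 0.0, 1.0]] [[-0.021, -0.999, -0.037, 0.039], [0.992, -0.026, 0.125, -0.526], [-0.125, -0.034, 0.992, -1.107], [0.0, 0.0, 0.0, 1.0]]
wrist ['mtx', 'extrinsics'] [[351.8, 0.0, 319.4], [0.0, 351.8, 199.6], [0.0, 0.0, 1.0]] [[0.419, 0.908, -0.003, -0.625], [-0.877, 0.404, -0.26, 0.031], [-0.235, 0.111, 0.966, -0.39], [0.0, 0.0, 0.0, 1.0]]
```

View pics/scene0.png

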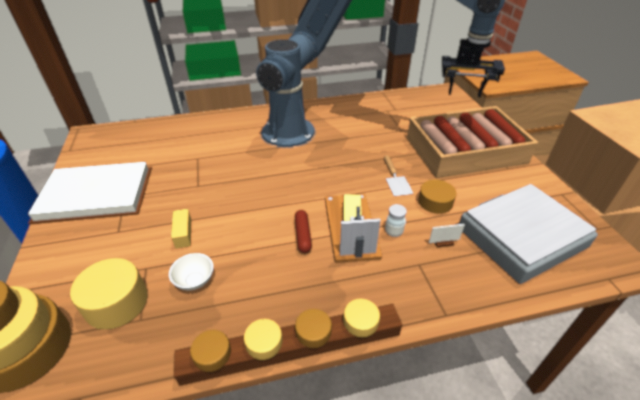

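View pics/top0.png

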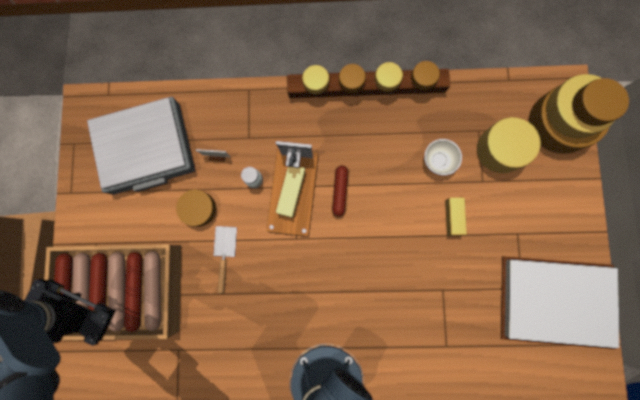

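View pics/wrist0.png

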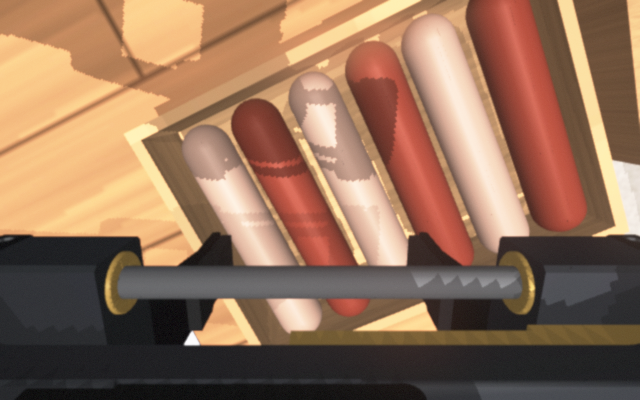

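The clamp is in the top view at about (270–316, 142–236), with the plate at the far end, and the cheese is at about (291,192). The jar is at (252,178) and the salami at (340,190). Next I'll zoom in and measure.

```bash
cat > h.py <<'E'
import numpy as np,cv2
from rig import robot
class V:
    def __init__(s,n,save=None):
        s.o=robot.get_obs(); m=robot.camera_model(n); s.p,s.d=robot.camera(n); s.K=np.array(m["mtx"]); s.E=np.array(m["extrinsics"])
        if save: np.savez(f"pics/{save}.npz",p=s.p,d=s.d,mtx=s.K,ext=s.E); cv2.imwrite(f"pics/{save}.png",s.p[:,:,::-1])
    @classmethod
    def load(c,f):
        s=c.__new__(c); z=np.load(f"pics/{f}.npz"); s.p,s.d,s.K,s.E=z["p"],z["d"],z["mtx"],z["ext"]; return s
    def ray(s,uv):
        uv=np.atleast_2d(uv).astype(float); R=s.E[:3,:3]; c=-R.T@s.E[:3,3]
        k=np.c_[(uv[:,0]-s.K[0,2])/s.K[0,0],-(uv[:,1]-s.K[1,2])/s.K[1,1],-np.ones(len(uv))]
        return c,k@R
    def plane(s,uv,z):
        c,r=s.ray(uv); t=(z-c[2])/r[:,2]; return c+r*t[:,None]
    def pts(s):
        v,u=np.mgrid[0:400,0:640]; c,r=s.ray(np.c_[u.ravel(),v.ravel()]); return (c+r*s.d.reshape(-1,1)).reshape(400,640,3)
    def proj(s,P):
        q=np.atleast_2d(P)@s.E[:3,:3].T+s.E[:3,3]; return np.c_[s.K[0,0]*q[:,0]/-q[:,2]+s.K[0,2],s.K[1,1]*-q[:,1]/-q[:,2]+s.K[1,2]]
def zoom(p,x0,y0,x1,y1,f,fn):
    cv2.imwrite(fn,cv2.resize(p[y0:y1,x0:x1,::-1],None,fx=f,fy=f,interpolation=cv2.INTER_CUBIC))
E
python3 - <<'E'
from h import *
t=V.load("top0"); zoom(t.p,230,125,370,245,5,"pics/tz.png")
P=t.pts()
hsv=cv2.cvtColor(t.p,cv2.COLOR_RGB2HSV)
for uv in [(291,192),(285,200),(292,150),(340,190),(252,178),(250,220),(291,215)]:
    print(uv,np.round(P[uv[1],uv[0]],3),hsv[uv[1],uv[0]])
# yellow mask
m=((hsv[:,:,0]>22)&(hsv[:,:,0]<35)&(hsv[:,:,1]>90)).astype(np.uint8); m[:, :260]=0; m[:,320:]=0; m[:130]=0;m[245:]=0
c=max(cv2.findContours(m,0,2)[0],key=cv2.contourArea); print(cv2.boundingRect(c),cv2.contourArea(c),c.reshape(-1,2).tolist())
E
```

```text
(291, 192) [0.555 0.09  0.062] [ 29  75 218]
(285, 200) [0.531 0.108 0.064] [ 30  74 215]
(292, 150) [0.66  0.078 0.145] [120   8  91]
(340, 190) [ 0.56  -0.056  0.044] [  4 168 132]
(252, 178) [0.595 0.201 0.086] [  4   9 201]
(250, 220) [0.48  0.224 0.001] [ 13 149 183]
(291, 215) [0.486 0.09  0.065] [ 26  87 182]
(288, 171, 8, 7) 2.5 [[288, 171], [288, 172], [289, 172], [290, 173], [291, 173], [292, 174], [292, 177], [294, 177], [295, 176], [294, 177], [293, 177], [292, 176], [292, 173], [291, 173], [290, 172], [289, 172]]
```

View pics/tz.png

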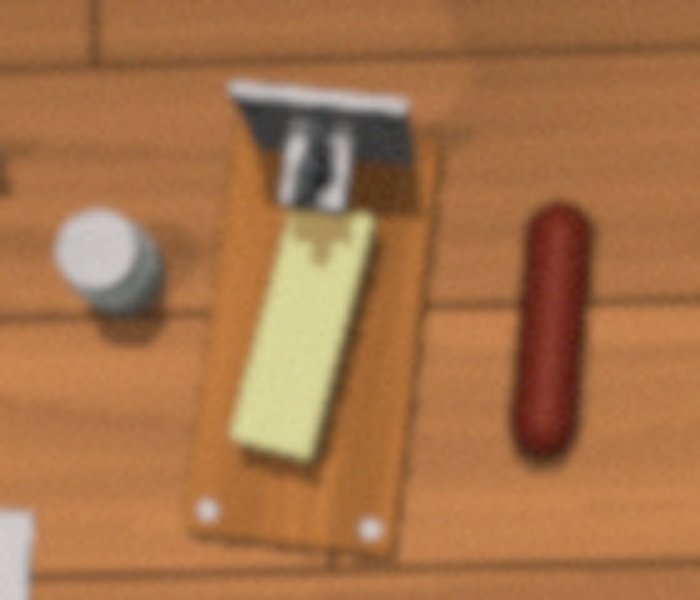

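The zoom shows the near corners of the board at (268,231) and (308,236), the top edge of the plate from (276,142) to (312,146), and the cheese skewed by about 10° relative to the board. That's enough for a rough frame. After that I'll bring the wrist camera over it.

```bash
python3 - <<'E'
from h import *
t=V.load("top0"); P=t.pts()
z=lambda x,y:(230+x/5-.4,125+y/5-.4)
B=t.plane([z(190,530),z(392,555)],.018); print("bed near",B.round(4))
W=t.plane([z(230,88),z(408,103)],.142);print("plate top",W.round(4))
d=B[0]-B[1]; ya=d[:2]/np.hypot(*d[:2]); print("y axis",ya, "len",np.hypot(*d[:2]))
d2=(W[0]-W[1])[:2]; print(d2/np.hypot(*d2),np.hypot(*d2))
yy=ya+d2/np.hypot(*d2); yy/=np.hypot(*yy); xx=np.array([yy[1],-yy[0]]); print("x axis",xx)
print("origin from bed",B.mean(0)[:2]+.21*xx," from plate",W.mean(0)[:2]-.033*xx)
C=t.plane([z(288,210),z(375,215),z(232,436),z(310,462)],.063); print("cheese top",C.round(4))
hsv=cv2.cvtColor(t.p,cv2.COLOR_RGB2HSV)
m=((hsv[:,:,0]>24)&(hsv[:,:,0]<36)&(hsv[:,:,1]>55)&(hsv[:,:,2]>150)).astype(np.uint8); m[:, :265]=0; m[:,310:]=0; m[:160]=0;m[225:]=0
c=max(cv2.findContours(m,0,2)[0],key=cv2.contourArea); print(cv2.boundingRect(c),cv2.contourArea(c))
r=cv2.boxPoints(cv2.minAreaRect(c)); print(r, t.plane(r,.063).round(4))
print("plate",P[142:150:2,280:312:8].reshape(-1,3).round(3))
E
```

```text
bed near [[0.4449 0.1669 0.018 ]
 [0.4269 0.0442 0.018 ]]
plate top [[0.6842 0.1234 0.142 ]
 [0.6724 0.0242 0.142 ]]
y axis [0.1448762  0.98944979] len 0.12400147167842829
[0.11785286 0.99303107] 0.09994979346204928
x axis [ 0.99133251 -0.13137674]
origin from bed [0.64408627 0.07795631]  from plate [0.64558943 0.07814923]
cheese top [[0.6315 0.0999 0.063 ]
 [0.6269 0.0481 0.063 ]
 [0.4971 0.1347 0.063 ]
 [0.4806 0.089  0.063 ]]
(277, 168, 27, 48) 618.5
[[276.00223 212.24197]
 [289.1116  164.72043]
 [304.49283 168.96353]
 [291.38345 216.48508]] [[0.4958 0.1347 0.063 ]
 [0.6371 0.0941 0.063 ]
 [0.6228 0.0485 0.063 ]
 [0.4821 0.0896 0.063 ]]
plate [[ 0.684  0.111  0.144]
 [ 0.724  0.102  0.003]
 [ 0.725  0.077 -0.002]
 [ 0.724  0.052 -0.   ]
 [ 0.679  0.111  0.14 ]
 [ 0.679  0.089  0.137]
 [ 0.677  0.066  0.144]
 [ 0.717  0.052  0.001]
 [ 0.676  0.112  0.132]
 [ 0.674  0.09   0.135]
 [ 0.671  0.066  0.143]
 [ 0.671  0.044  0.142]
 [ 0.678  0.116  0.102]
 [ 0.674  0.092  0.114]
 [ 0.671  0.068  0.123]
 [ 0.669  0.045  0.128]]
```

arm_command:
  targets:
    - [-40.8,-31.5,0,-0.15,8.7]
    - [-40.8,-31.5,0,-0.15,8.7]
    - [-40.8,-31.5,0,-0.15,8.7]
    - [-40.8,-31.5,0,-0.15,8.7]
    - [-40.8,-31.5,0,-0.15,8.7]

```text
time: 0.78
position: [0.4072, 0.2885, 0.2225]
tool_rot: [0.141, 0.99, 0.0, 0.0]
ft_force: [0.8, 0.1, -0.0]
grip_width: 0.0868
```

arm_command:
  targets:
    - [0,0,0,0,8.7]

```text
time: 0.9
position: [0.4086, 0.2868, 0.2225]
tool_rot: [0.144, 0.99, -0.0, 0.0]
ft_force: [-0.4, 1.2, 0.4]
grip_width: 0.0871
```

arm_command:
  targets:
    - [-13.7,-14.4,0,0,8.7]
    - [-13.7,-14.4,0,0,8.7]
    - [-13.7,-14.4,0,0,8.7]
    - [-13.7,-14.4,0,0,8.7]
    - [-13.7,-14.4,0,0,8.7]

```text
time: 1.52
position: [0.4976, 0.1142, 0.2222]
tool_rot: [0.141, 0.99, 0.0, -0.001]
ft_force: [-0.6, 0.2, 0.4]
grip_width: 0.0872
```

```bash
python3 - <<'E'
from h import *
w=V("wrist","w1"); print(w.o["position"],w.o["tool_rot"],w.o["moment"],w.o["ft_force"])
t=V("top","t1"); zoom(t.p,230,125,370,245,5,"pics/tz1.png")
E
```

```text
[0.49762887 0.11424312 0.2222384 ] [ 1.41386512e-01  9.89954236e-01  2.90329945e-04 -6.16968644e-04] [-0.00136058 -0.00144636  0.00722675] [-0.63517306  0.19803083  0.35704116]
```

View pics/w1.png

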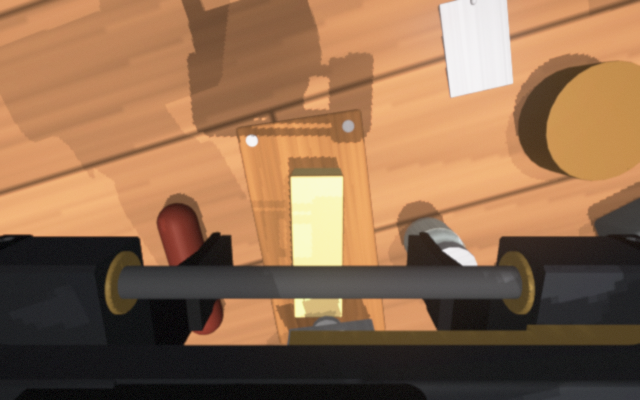

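The wrist view is upside down. The board's near edge runs from (238,129) to (360,110), the cheese's near end is at (291–342,176), and its far end is at about row 317. The plate shows at the bottom, from (288,332) to (372,320). The cheese is aligned with the tool. I'll get the corners with masks.

```bash
python3 - <<'E'
from h import *
w=V.load("w1"); hsv=cv2.cvtColor(w.p,cv2.COLOR_RGB2HSV); P=w.pts()
print(hsv[220,320],hsv[172,320],hsv[220,270],hsv[220,365],hsv[60,100])
m=((hsv[:,:,0]>22)&(hsv[:,:,0]<36)&(hsv[:,:,2]>215)).astype(np.uint8); m[:150]=0;m[320:]=0;m[:,:270]=0;m[:,365:]=0;
m1=m.copy(); m1[262:]=0
c=max(cv2.findContours(m1,0,2)[0],key=cv2.contourArea); print(cv2.boundingRect(c))
for r in (185,200,220,240,300,312):
    xs=np.where(m[r])[0]; L=w.plane([[xs[0]-.5,r],[xs[-1]+.5,r]],.063); print(r,xs[0],xs[-1],L.round(4).tolist())
for cx in (300,316,334):
    ys=np.where(m[:,cx])[0]; print(cx,ys[0],ys[-1],w.plane([[cx,ys[0]-.5],[cx,ys[-1]+.5]],.063).round(4).tolist())
print("depth top",P[190:260:20,300:340:15,2].round(4).tolist())
zoom(w.p,220,90,400,340,3,"pics/wz1.png")
E
```

```text
[ 28  66 250] [ 20 111 131] [ 13 151 196] [ 15 143 237] [ 13 133 191]
(291, 176, 52, 86)
185 291 342 [[0.4913, 0.0892, 0.063], [0.5049, 0.1357, 0.063]]
200 291 342 [[0.5052, 0.0848, 0.063], [0.5189, 0.1319, 0.063]]
220 292 341 [[0.5244, 0.0798, 0.063], [0.5378, 0.1258, 0.063]]
240 293 341 [[0.5441, 0.0746, 0.063], [0.5575, 0.1203, 0.063]]
300 295 341 [[0.6072, 0.057, 0.063], [0.6206, 0.103, 0.063]]
312 295 341 [[0.6204, 0.0529, 0.063], [0.634, 0.0994, 0.063]]
300 177 316 [[0.4861, 0.1, 0.063], [0.627, 0.0568, 0.063]]
316 177 264 [[0.4903, 0.1143, 0.063], [0.5754, 0.0892, 0.063]]
334 176 264 [[0.494, 0.1305, 0.063], [0.5804, 0.1063, 0.063]]
depth top [[0.0614, 0.062, 0.0615], [0.0615, 0.0614, 0.0627], [0.0616, 0.0619, 0.061], [0.0632, 0.062, 0.0618]]
```

View pics/wz1.png

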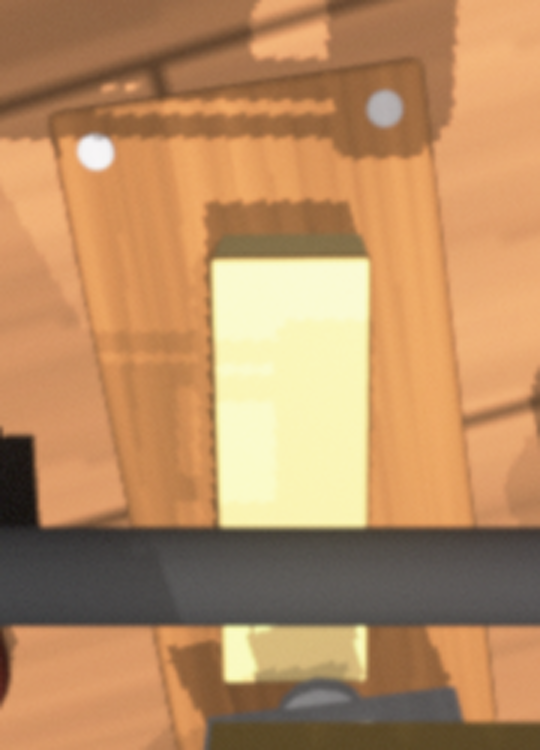

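View pics/tz1.png

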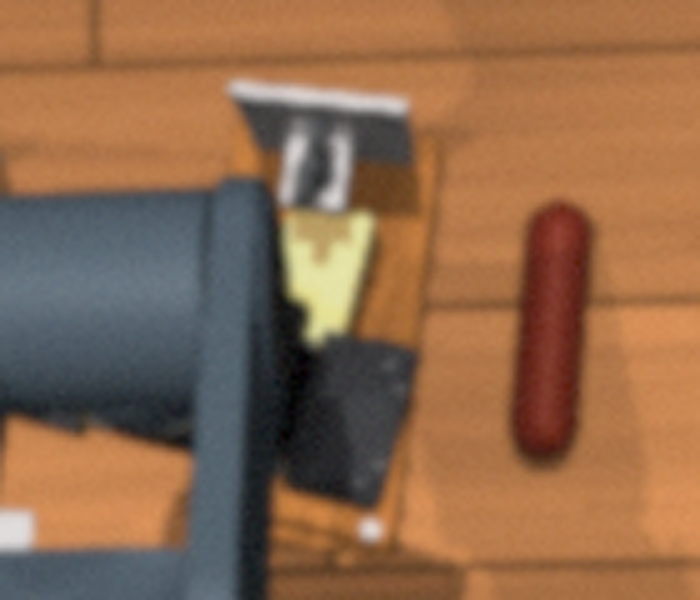

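```bash
python3 - <<'E'
from h import *
w=V.load("w1")
z=lambda x,y:(220+x/3-.33,90+y/3-.33)
A=w.plane([z(50,117),z(425,60),z(128,505),z(473,510),z(175,700),z(493,700)],.018);print(A.round(4))
a=lambda i,j:np.arctan2(*(A[j]-A[i])[[1,0]])
print("yaw edges",a(0,2),a(1,3),a(0,4),a(1,5),"near edge",a(0,1)-np.pi/2, np.linalg.norm(A[1]-A[0]))
y=-.132; print("origin",A[:2].mean(0)[:2]+.21*np.array([np.cos(y),np.sin(y)]))
E
```

```text
[[0.4283 0.0473 0.018 ]
 [0.4459 0.1744 0.018 ]
 [0.5713 0.027  0.018 ]
 [0.6095 0.1508 0.018 ]
 [0.6558 0.0181 0.018 ]
 [0.691  0.1389 0.018 ]]
yaw edges -0.14113802397078296 -0.14372776708719026 -0.12781845543605463 -0.14414944781277522 near edge -0.13684721366764485 0.1283239275799238
origin [0.64527138 0.08324264]
```

arm_command:
  targets:
    - [-0.35,-0.1,6,0,8.7]
    - [-0.35,-0.1,12,0,8.7]
    - [-0.35,-0.1,16,0,8.7]
    - [-0.35,-0.1,19,0,8.7]
    - [-0.35,-0.1,19.4,0,8.7]

```text
time: 2.25
position: [0.4986, 0.1135, 0.0269]
tool_rot: [0.14, 0.99, -0.0, -0.003]
ft_force: [-0.8, -0.6, -0.5]
grip_width: 0.087
```

arm_command:
  targets:
    - [0,0,0,0,7]
    - [0,0,0,0,6]
    - [0,0,0,0,5.2]
    - [0,0,0,0,4.6]
    - [0,0,0,0,4.6]
  newtons: 8

```text
time: 2.88
position: [0.501, 0.1115, 0.029]
tool_rot: [0.141, 0.99, -0.0, 0.0]
ft_force: [-1.1, -1.9, 4.5]
grip_width: 0.0497
```

```bash
python3 - <<'E'
from h import *
t=V("scene","s2"); zoom(t.p,280,160,440,280,5,"pics/sz2.png"); print(t.o["grip_width"],t.o["position"],t.o["ft_force"],t.o["moment"])
E
```

```text
0.04971582860965744 [0.50102466 0.11147867 0.02904878] [-1.09752002 -1.86817333  4.47240212] [-0.2862219   0.22988238 -0.03771326]
```

View pics/sz2.png

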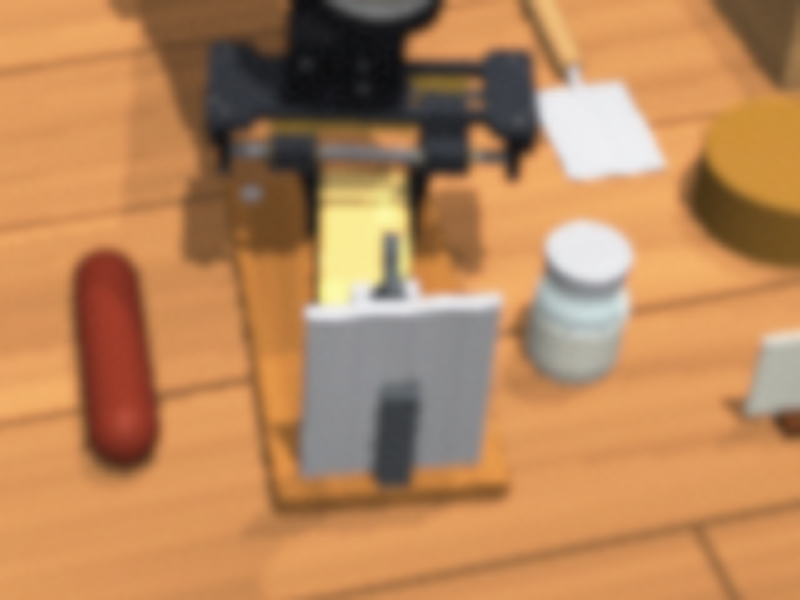

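The fingers hold the near end of the cheese at 49.7 mm opening. The force reading is +4.5 N upward, so I'll ease up slightly, then swing it square and slide it most of the way.

arm_command:
  targets:
    - [0,0,-0.08,0,4.6]
    - [-0.5,-0.07,-0.08,-0.04,4.6]
    - [-1.0,-0.14,-0.08,-0.07,4.6]
    - [-1.5,-0.21,-0.08,-0.1,4.6]
    - [-2.0,-0.28,-0.08,-0.147,4.6]
  newtons: 10

```text
time: 3.55
position: [0.5199, 0.1034, 0.0291]
tool_rot: [0.067, 0.998, -0.0, 0.0]
ft_force: [-2.1, -0.1, 0.2]
grip_width: 0.0498
```

```bash
python3 - <<'E'
from h import *
t=V("wrist","w3"); print(t.o["grip_width"],t.o["position"],t.o["ft_force"],t.o["moment"],t.o["tool_rot"])
E
```

```text
0.04981512036197057 [0.51990106 0.10340092 0.02905968] [-2.13240009 -0.09933547  0.21004489] [-0.11436277  0.45373309 -0.04423271] [ 6.67972477e-02  9.97766559e-01 -1.21730703e-05  1.44773340e-04]
```

View pics/w3.png

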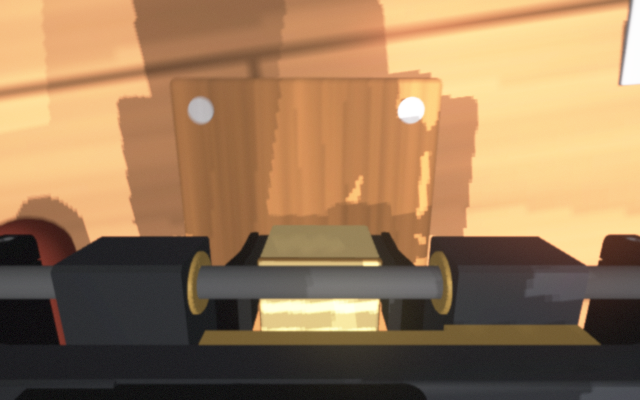

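The board is now square in the picture, with its near edge at row 80 from col 172 to 441. The cheese is centred near col 319. I'll compute the offsets from this close view.

```bash
python3 - <<'E'
from h import *
w=V.load("w3"); 
A=w.plane([(172,80.5),(441,78.5),(188,228),(434,228)],.018); print(A.round(4), np.linalg.norm(A[1]-A[0]))
d=(A[1]-A[0])[:2]; print("yaw near",np.arctan2(d[1],d[0])-np.pi/2)
e1=A[2]-A[0]; e2=A[3]-A[1]; print("yaw edges",np.arctan2(e1[1],e1[0]),np.arctan2(e2[1],e2[0]))
y=-.136; X=np.array([np.cos(y),np.sin(y)]); Y=np.array([-X[1],X[0]])
O=A[:2].mean(0)[:2]+.21*X; print("origin",O)
hsv=cv2.cvtColor(w.p,cv2.COLOR_RGB2HSV)
m=((hsv[:,:,0]>19)&(hsv[:,:,0]<36)).astype(np.uint8)
for r in (245,255,312,318): 
    xs=np.where(m[r,240:400])[0]+240; print(r,xs[0],xs[-1])
C=w.plane([(261,262),(379.5,262)],.063); print(C.round(4),np.linalg.norm(C[0]-C[1]), ((C[:,:2]-O)@np.c_[X,Y]).round(4))
tcp=np.array([.5199,.1034]); print("tcp in clamp",(tcp-O)@np.c_[X,Y])
E
```

```text
[[0.43   0.0476 0.018 ]
 [0.4457 0.1714 0.018 ]
 [0.5019 0.0383 0.018 ]
 [0.5188 0.1646 0.018 ]] 0.12481321797874846
yaw near -0.12667750471881223
yaw edges -0.12843746805373799 -0.09317796309040592
origin [0.64590249 0.08101566]
245 250 374
255 241 388
312 244 398
318 240 388
[[0.5059 0.0833 0.063 ]
 [0.5121 0.1294 0.063 ]] 0.04656057332954308 [[-0.139  -0.0167]
 [-0.1391  0.0298]]
tcp in clamp [-0.1278739   0.00509409]
```

arm_command:
  targets:
    - [-0.4,-0.12,0,0,4.6]
    - [-0.8,-0.25,0,0,4.6]
    - [-1.1,-0.35,0,0,4.6]
    - [-1.4,-0.4,0,0,4.6]

```text
time: 4.1
position: [0.533, 0.0976, 0.0293]
tool_rot: [0.068, 0.998, -0.0, 0.0]
ft_force: [-1.7, 0.0, -2.2]
grip_width: 0.0501
```

arm_command:
  targets:
    - [-0.15,0,0,0,4.6]
    - [-0.3,0,0,0,4.6]

```text
time: 4.35
position: [0.5356, 0.0973, 0.0293]
tool_rot: [0.068, 0.998, -0.0, -0.0]
ft_force: [-0.5, 0.2, -1.7]
grip_width: 0.0504
```

arm_command:
  targets:
    - [-0.1,0,0,0,4.6]
    - [-0.2,0,0,0,4.6]

```text
time: 4.6
position: [0.5376, 0.097, 0.0293]
tool_rot: [0.068, 0.998, -0.0, -0.0]
ft_force: [-2.6, -0.1, -2.9]
grip_width: 0.0501
```

arm_command:
  targets:
    - [-0.1,0,0,0,4.6]
    - [-0.1,0,0,0,4.6]

```text
time: 4.85
position: [0.5375, 0.097, 0.0292]
tool_rot: [0.068, 0.998, -0.0, -0.001]
ft_force: [-2.9, -0.1, -1.3]
grip_width: 0.0499
```

arm_command:
  targets:
    - [-0.1,0,0,0,4.6]
    - [-0.1,0,0,0,4.6]

```text
time: 5.1
position: [0.5376, 0.0969, 0.0291]
tool_rot: [0.068, 0.998, -0.0, -0.002]
ft_force: [-5.9, 0.4, -0.6]
grip_width: 0.0502
```

arm_command:
  targets:
    - [-0.1,0,0,0,4.6]
    - [-0.1,0,0,0,4.6]

```text
time: 5.35
position: [0.5376, 0.0969, 0.0291]
tool_rot: [0.068, 0.998, 0.0, -0.003]
ft_force: [-7.4, 1.5, 1.0]
grip_width: 0.0498
```

arm_command:
  targets:
    - [-0.1,0,0,0,4.6]
    - [-0.1,0,0,0,4.6]

```text
time: 5.6
position: [0.5376, 0.0969, 0.0291]
tool_rot: [0.068, 0.998, 0.0, -0.004]
ft_force: [-8.3, 2.0, 1.5]
grip_width: 0.0501
```

```bash
python3 - <<'E'
from h import *
t=V("wrist","w4"); print(t.o["grip_width"],t.o["position"],t.o["ft_force"],t.o["moment"],t.o["tool_rot"])
w=V("top","t4"); zoom(w.p,230,125,370,245,5,"pics/tz4.png")
w=V("scene","s4"); zoom(w.p,280,160,440,280,5,"pics/sz4.png")
E
```

```text
0.050134955719461555 [0.53759832 0.09692361 0.02905242] [-8.30403018  2.01800307  1.51840571] [ 0.22150457  1.35234871 -0.07188028] [ 6.80322782e-02  9.97674272e-01  2.13730769e-05 -4.20185045e-03]
```

View pics/w4.png

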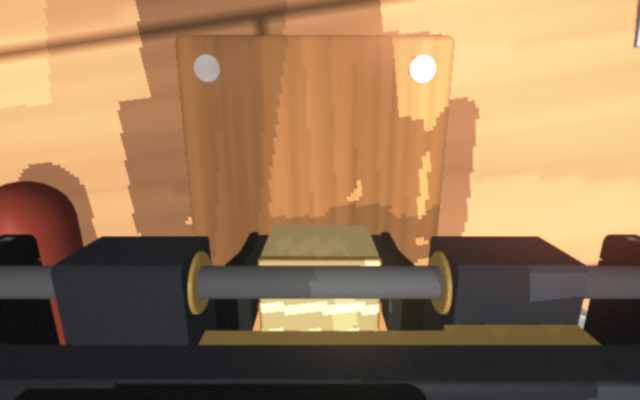

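View pics/tz4.png

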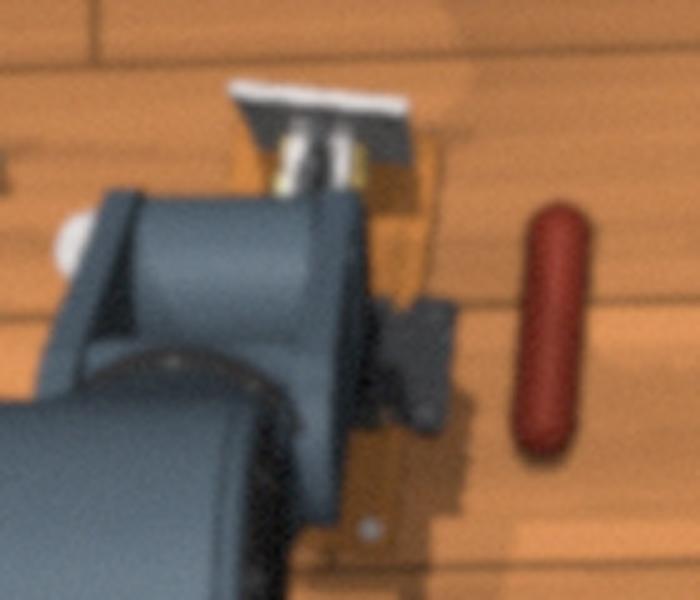

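The cheese appears evenly on both sides of the clamp arm (top zoom, (285,180) and (355,170)). The TCP stood still while the push force rose to 8 N, so the cheese is home. Next I relax the push, open and rise.

arm_command:
  targets:
    - [0.2,0,0,0,4.6]
    - [0.3,0,0,0,4.6]
    - [0.3,0,0,0,8.7]
    - [0.3,0,0,0,8.7]
    - [0.3,0,0,0,8.7]

```text
time: 6.38
position: [0.5404, 0.0967, 0.0299]
tool_rot: [0.068, 0.998, 0.0, 0.002]
ft_force: [-0.3, 0.4, 0.0]
grip_width: 0.0721
```

arm_command:
  targets:
    - [0,0,0,0,8.7]
    - [0.5,0,-4,0,8.7]
    - [2,0,-10,0,8.7]
    - [3,0,-16,0,8.7]
    - [3,0,-20,0,8.7]

```text
time: 7.0
position: [0.5089, 0.1011, 0.2323]
tool_rot: [0.068, 0.998, 0.0, 0.002]
ft_force: [2.2, 0.0, 0.1]
grip_width: 0.087
```

arm_command:
  targets:
    - [0,0,0,0,8.7]
    - [0,0,0,0,8.7]

```text
time: 7.25
position: [0.5083, 0.1009, 0.2287]
tool_rot: [0.068, 0.998, -0.0, -0.001]
ft_force: [-0.1, -1.1, -0.6]
grip_width: 0.0868
```

```bash
python3 - <<'E'
from h import *
t=V("wrist","w5"); print(t.o["grip_width"],t.o["position"],t.o["ft_force"],t.o["moment"],t.o["tool_rot"])
zoom(t.p,200,40,440,340,2.5,"pics/wz5.png")
E
```

```text
0.08676110367756125 [0.50830088 0.10092611 0.22873346] [-0.06837517 -1.08460217 -0.63104878] [-0.01138175 -0.02597256 -0.0026637 ] [ 6.78694064e-02  9.97694048e-01 -3.56683000e-05 -5.73478512e-04]
```

View pics/w5.png

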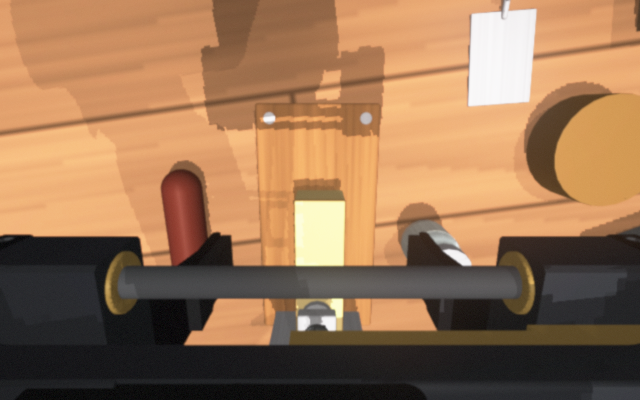

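The cheese lies parallel to the board, with its near end at row 201 and cols 295–344. The wings are hidden by the gripper, so I move further ahead to see them.

arm_command:
  targets:
    - [-6,0,-2,0,8.7]
    - [-12,0,-2,0,8.7]
    - [-18,0,-2,0,8.7]
    - [-18,0,-2,0,8.7]
    - [-18,0,-2,0,8.7]

```text
time: 7.92
position: [0.6855, 0.0766, 0.2464]
tool_rot: [0.068, 0.998, 0.0, -0.003]
ft_force: [-0.6, 0.7, 0.3]
grip_width: 0.0869
```

```bash
python3 - <<'E'
from h import *
t=V("wrist","w6"); print(t.o["grip_width"],t.o["position"],t.o["ft_force"],t.o["moment"],t.o["tool_rot"])
zoom(t.p,210,40,410,240,3,"pics/wz6.png")
E
```

```text
0.08690591662997692 [0.6855342  0.07661682 0.24636895] [-0.6180407   0.74528795  0.34974304] [ 5.85423770e-02  3.32447749e-02 -8.37065440e-05] [ 6.79391185e-02  9.97684634e-01  1.98027382e-05 -3.10587207e-03]
```

View pics/w6.png

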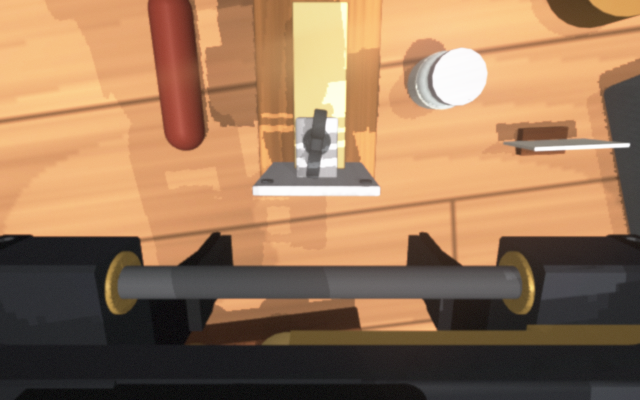

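View pics/wz6.png

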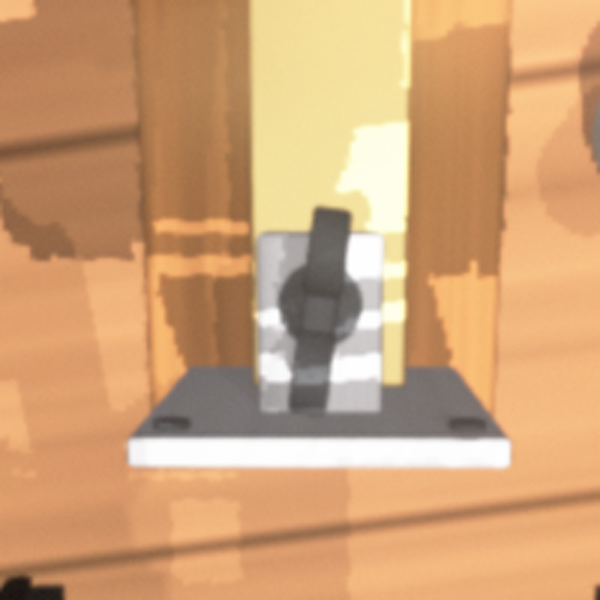

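The wings run from about (321,110) to (313,176) in the full picture, slightly turned. The plate's top edge is at rows 186–194, cols 253–379. The cheese spans cols 294–346.

```bash
python3 - <<'E'
from h import *
w=V.load("w6")
z=lambda x,y:(210+x/3-.33,40+y/3-.33)
Wg=w.plane([z(315,209),z(352,211),z(291,411),z(328,412)],.141)
n=Wg[:2].mean(0);f=Wg[2:].mean(0); print("wing",n.round(4),f.round(4),np.linalg.norm(n-f),"mid",((n+f)/2).round(4),"yaw",np.arctan2(*(f-n)[[1,0]]))
Pl=w.plane([z(129,438),z(510,436)],.142); d=Pl[1]-Pl[0]; yaw=np.arctan2(d[1],d[0])-np.pi/2
print("plate front top",Pl.round(4),np.linalg.norm(d),"yaw",yaw)
X=np.array([np.cos(yaw),np.sin(yaw)]);Y=np.array([-X[1],X[0]])
O=Pl.mean(0)[:2]-.031*X; print("origin from plate",O)
B=w.plane([z(258,234),z(383,234)],.106); print("beam end",B.mean(0).round(4),"origin",B.mean(0)[:2]+.02*X, np.linalg.norm(B[1]-B[0]))
b=np.arctan2(*(B[1]-B[0])[[1,0]])-np.pi/2; print("beam yaw",b)
C=w.plane([z(251,30),z(251,370),z(411,30),z(406,380)],.063); print("cheese",((C[:,:2]-O)@np.c_[X,Y]).round(4))
Bd=w.plane([z(137,30),z(157,390),z(513,30),z(495,390)],.018); print("bed",((Bd[:,:2]-O)@np.c_[X,Y]).round(4))
E
```

```text
wing [0.6184 0.0879 0.141 ] [0.6673 0.0751 0.141 ] 0.0505571156525033 mid [0.6429 0.0815 0.141 ] yaw -0.25729296136656443
plate front top [[0.6677 0.028  0.142 ]
 [0.6805 0.1254 0.142 ]] 0.09819147964358013 yaw -0.13038530262789028
origin from plate [0.64337076 0.08074031]
beam end [0.6246 0.0835 0.106 ] origin [0.64444279 0.08094083] 0.034834850216308985
beam yaw -0.1359459019757847
cheese [[-0.0783 -0.0207]
 [ 0.0257 -0.0232]
 [-0.078   0.0279]
 [ 0.0293  0.0278]]
bed [[-0.0851 -0.063 ]
 [ 0.0399 -0.062 ]
 [-0.0844  0.0662]
 [ 0.0406  0.0643]]
```

arm_command:
  targets:
    - [3,-0.1,0,0.1,4]
    - [4.2,-0.13,0,0.12,2.4]
    - [4.2,-0.13,0,0.12,2.4]
    - [4.2,-0.13,0,0.12,2.4]
    - [4.2,-0.13,0,0.12,2.4]

```text
time: 8.6
position: [0.6463, 0.0808, 0.2495]
tool_rot: [0.127, 0.992, 0.0, 0.0]
ft_force: [0.4, 1.0, 0.8]
grip_width: 0.045
```

```bash
python3 - <<'E'
from h import *
o=robot.get_obs(); print(o["grip_width"],o["position"],o["tool_rot"],o["q"],o["ft_force"],o["moment"])
E
```

```text
0.044973824149635876 [0.64627296 0.08080473 0.2494758 ] [1.27409417e-01 9.91850093e-01 1.40833443e-05 4.82913105e-04] [-4.68528947e-02  5.37041600e-01  1.33295619e+00 -5.23185260e-05
  1.27062992e+00 -1.36212041e+00] [0.36693019 0.95368938 0.81953219] [-0.03777863  0.04324228 -0.0099685 ]
```

arm_command:
  targets:
    - [0.2,0,0,0,2.3]
    - [0.2,0,0,0,2.3]
    - [0.2,0,0,0,2.3]
    - [0.2,0,0,0,2.3]

```text
time: 9.1
position: [0.6436, 0.0815, 0.2493]
tool_rot: [0.128, 0.992, -0.0, -0.0]
ft_force: [0.1, -0.9, 0.5]
grip_width: 0.0235
```

```bash
python3 - <<'E'
from h import *
w=V("wrist","w7"); o=w.o; print(o["grip_width"],o["position"],o["tool_rot"],o["ft_force"],o["moment"])
E
```

```text
0.02347976377728231 [0.64363094 0.08145974 0.24932439] [ 1.27543638e-01  9.91832960e-01 -2.53474284e-06 -9.50434681e-06] [ 0.0934632  -0.86637219  0.51272925] [ 0.00715041  0.04241718 -0.05822276]
```

View pics/w7.png

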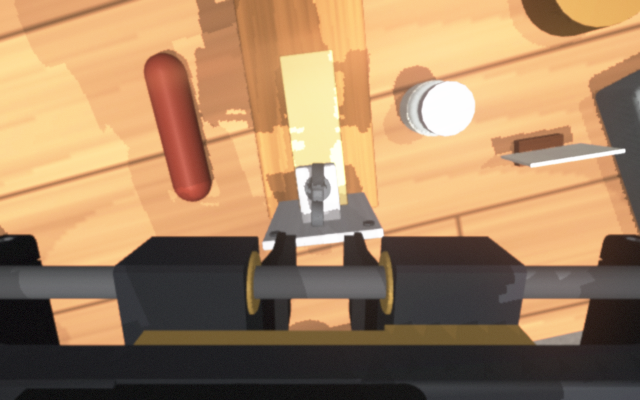

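The wings are now upright in the picture, parallel to the tool, at col ~317 and rows 165–224. Quick check of their centre from this second view.

```bash
python3 - <<'E'
from h import *
w=V.load("w7"); zoom(w.p,270,140,370,250,6,"pics/wz7.png")
E
```

View pics/wz7.png

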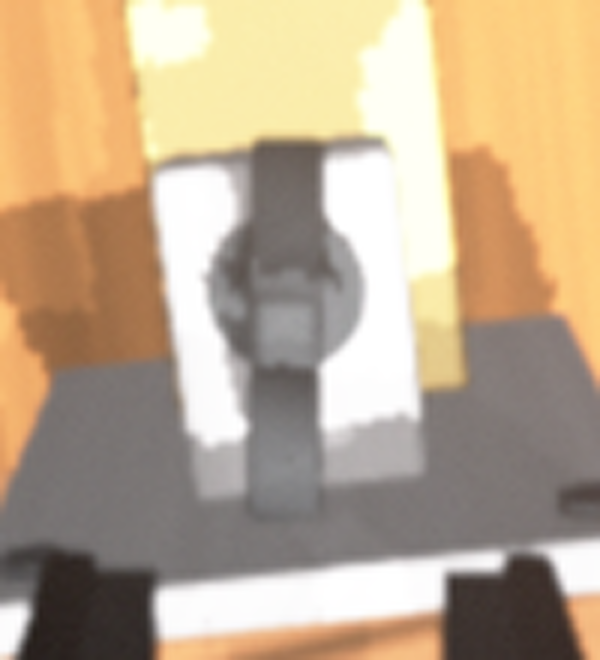

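```bash
python3 - <<'E'
from h import *
w=V.load("w7"); z=lambda x,y:(270+x/6-.4,140+y/6-.4)
P=w.plane([z(287,143),z(285,517)],.141); print(P,P.mean(0),np.linalg.norm(P[0]-P[1]),np.arctan2(*(P[1]-P[0])[[1,0]]))
a=np.arctan2(.991833,.127544); print("tool yaw",2*a-np.pi)
x=np.array([np.cos(2*a),np.sin(2*a)]); y=np.array([np.cos(2*a-np.pi/2),np.sin(2*a-np.pi/2)])
d=P.mean(0)[:2]-w.o["position"][:2] if hasattr(w,'o') else P.mean(0)[:2]-[.64363,.08146]; print("tool dx dy",d@x,d@y)
E
```

```text
[[0.61713328 0.08794494 0.141     ]
 [0.6662189  0.07475377 0.141     ]] [0.64167609 0.08134935 0.141     ] 0.05082721395023047 -0.2625351777375681
tool yaw -0.25578469643135815
tool dx dy 0.0018623465124282157 -0.0006013955730147809
```

arm_command:
  targets:
    - [0,-0.05,4,0,2.3]
    - [0,-0.05,8,0,2.3]
    - [0,-0.05,11,0,2.3]
    - [0,-0.05,12.5,0,2.3]
    - [0,-0.05,13.5,0,2.3]

```text
time: 9.78
position: [0.6438, 0.081, 0.114]
tool_rot: [0.128, 0.992, -0.0, 0.0]
ft_force: [-0.1, -0.2, 0.0]
grip_width: 0.0232
```

arm_command:
  targets:
    - [0,0,0,0,2.3]
    - [0,0,0,0,1.6]
    - [0,0,0,0,0.8]
    - [0,0,0,0,0.8]
    - [0,0,0,0,0.8]
  newtons: 25

```text
time: 10.4
position: [0.644, 0.0797, 0.1154]
tool_rot: [0.127, 0.992, -0.001, 0.001]
ft_force: [-1.4, -5.6, 3.8]
grip_width: 0.0138
```

```bash
python3 - <<'E'
from h import *
w=V("scene","s8"); o=w.o; print(o["grip_width"],o["position"],o["tool_rot"],o["ft_force"],o["moment"])
zoom(w.p,280,140,440,260,5,"pics/sz8.png")
E
```

```text
0.013848117228011861 [0.6440097  0.07966891 0.11544637] [ 1.27361649e-01  9.91855518e-01 -9.53489271e-04  8.55476975e-04] [-1.3664218  -5.63167689  3.76613395] [-0.99108486  0.20848415  0.04228188]
```

View pics/sz8.png

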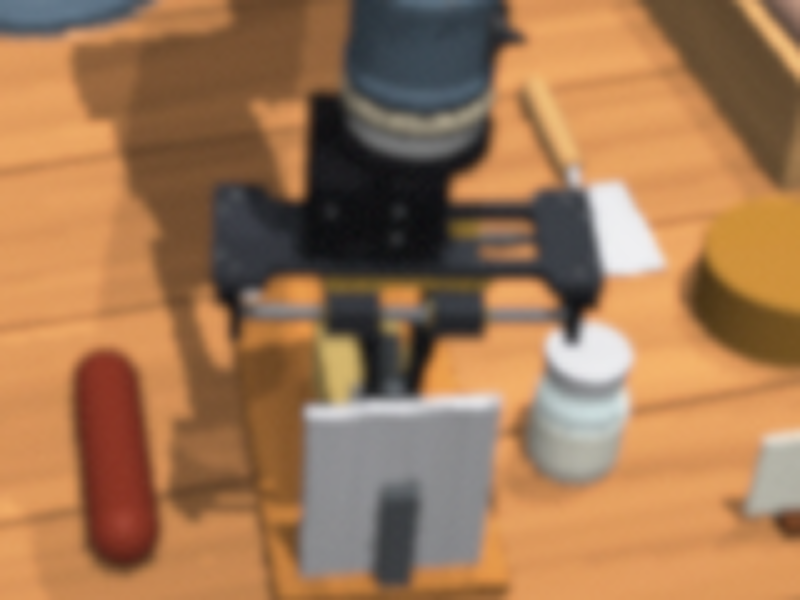

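The two fingers straddle the wings (scene zoom about (395,370)), but the opening is still 13.8 mm with a side force of −5.6 N. One finger is touching and the grip isn't finished, so I give it more time with a small sideways shift towards the wing.

arm_command:
  targets:
    - [0,-0.1,0,0,0.8]
    - [0,-0.15,0,0,0.8]
    - [0,-0.15,0,0,0.8]

```text
time: 10.82
position: [0.644, 0.0796, 0.1154]
tool_rot: [0.128, 0.992, 0.0, 0.001]
ft_force: [-0.3, -3.6, 5.4]
grip_width: 0.014
```

```bash
python3 - <<'E'
from h import *
o=robot.get_obs(); print(o["grip_width"],o["position"],o["tool_rot"],o["ft_force"],o["moment"],o["joint_torque"][5])
E
```

```text
0.01398638709400644 [0.64401122 0.0795985  0.11539446] [1.27642388e-01 9.91819525e-01 2.18613942e-04 1.18455928e-03] [-0.25904532 -3.56953922  5.41052395] [-0.55367832  0.10287782 -0.01470725] -0.003985842486144975
```

The opening stays at 14 mm with an upward force. The fingertips are likely on the screw's hub under the wings, since the disc in the last wrist zoom sits at about z=0.12. I'll reopen, go up 6 mm, and pinch again.

arm_command:
  targets:
    - [0,0,0,0,2.2]
    - [0,0,0,0,2.2]
    - [0,0,-0.6,0,2.2]
    - [0,0,-0.6,0,2.2]

```text
time: 11.32
position: [0.6434, 0.0799, 0.1207]
tool_rot: [0.127, 0.992, 0.0, 0.0]
ft_force: [-0.3, 0.0, 1.0]
grip_width: 0.0216
```

arm_command:
  targets:
    - [0,0,0,0,0.8]
    - [0,0,0,0,0.8]
    - [0,0,0,0,0.8]
    - [0,0,0,0,0.8]
    - [0,0,0,0,0.8]

```text
time: 11.95
position: [0.643, 0.0798, 0.1202]
tool_rot: [0.128, 0.992, 0.0, -0.0]
ft_force: [0.1, 1.1, -1.1]
grip_width: 0.0098
```

```bash
python3 - <<'E'
from h import *
o=robot.get_obs(); print(o["grip_width"],o["position"],o["tool_rot"],o["ft_force"],o["moment"],o["joint_torque"][5])
E
```

```text
0.00981097154970311 [0.64302678 0.07977316 0.12022158] [ 1.27817721e-01  9.91797637e-01  2.56130518e-04 -1.04123775e-04] [ 0.08018322  1.10656731 -1.12073091] [ 0.28806206 -0.05457034 -0.23610429] -0.26543185114860535
```

Now it's a clean pinch: 9.8 mm opening and small forces. I firm up the grip and start turning, with 0.30 rad free before the earliest possible contact.

arm_command:
  targets:
    - [0,0,0,0,0.8]
    - [0,0,0,0.08,0.8]
    - [0,0,0,0.15,0.8]
    - [0,0,0,0.2,0.8]
    - [0,0,0,0.2,0.8]
  newtons: 55

```text
time: 12.58
position: [0.6431, 0.0799, 0.1202]
tool_rot: [0.225, 0.974, 0.0, 0.0]
ft_force: [0.9, 3.0, -1.5]
grip_width: 0.0097
```

```bash
cat > st.py <<'E'
from rig import robot; import numpy as np
o=robot.get_obs(); r=o["tool_rot"]; a=np.arctan2(r[1],r[0]); yaw=2*a-np.pi
print("t %.2f w %.4f pos"%(o["time"],o["grip_width"]),o["position"].round(4) if hasattr(o["position"],'round') else o["position"],"wing~ %.3f"%(-.133-yaw),"F",np.round(o["ft_force"],2),"M",np.round(o["moment"],3),"tq6 %.3f"%o["joint_torque"][5],"v",np.round(o["joint_velocities"][5],3))
E
python3 st.py
```

```text
t 12.57 w 0.0097 pos [0.6431 0.0799 0.1202] wing~ 0.321 F [ 0.91  3.   -1.47] M [ 0.392 -0.097  0.111] tq6 0.169 v -0.004
```

arm_command:
  targets:
    - [0,0,0,0.03,0.8]
    - [0,0,0,0.06,0.8]

```text
time: 12.82
position: [0.6431, 0.0799, 0.1202]
tool_rot: [0.256, 0.967, 0.0, -0.0]
ft_force: [1.0, 3.3, -1.9]
grip_width: 0.0094
```

```bash
python3 st.py
```

```text
t 12.82 w 0.0094 pos [0.6431 0.0799 0.1202] wing~ 0.384 F [ 1.01  3.28 -1.92] M [ 0.598 -0.117  0.264] tq6 0.128 v 0.244
```

arm_command:
  targets:
    - [0,0,0,0.03,0.8]
    - [0,0,0,0.06,0.8]

```text
time: 13.08
position: [0.6431, 0.0799, 0.1202]
tool_rot: [0.285, 0.959, 0.0, -0.0]
ft_force: [1.2, 4.1, -2.7]
grip_width: 0.0099
```

```bash
python3 st.py
```

```text
t 13.07 w 0.0099 pos [0.6431 0.0799 0.1202] wing~ 0.445 F [ 1.17  4.11 -2.72] M [ 0.735 -0.221  0.281] tq6 0.135 v 0.237
```

arm_command:
  targets:
    - [0,0,0,0.03,0.8]
    - [0,0,0,0.06,0.8]

```text
time: 13.32
position: [0.6432, 0.0799, 0.1202]
tool_rot: [0.314, 0.95, 0.0, -0.0]
ft_force: [1.9, 5.2, -3.1]
grip_width: 0.0096
```

```bash
python3 st.py
```

```text
t 13.32 w 0.0096 pos [0.6432 0.0799 0.1202] wing~ 0.505 F [ 1.85  5.2  -3.11] M [ 0.825 -0.185  0.244] tq6 0.136 v 0.237
```

arm_command:
  targets:
    - [0.02,0.05,0.02,0.03,0.8]
    - [0.04,0.1,0.03,0.06,0.8]

```text
time: 13.58
position: [0.6432, 0.08, 0.1203]
tool_rot: [0.342, 0.94, -0.001, -0.0]
ft_force: [0.9, 1.2, -0.5]
grip_width: 0.0094
```

```bash
python3 st.py
```

```text
t 13.57 w 0.0094 pos [0.6432 0.08   0.1203] wing~ 0.564 F [ 0.87  1.18 -0.55] M [0.276 0.023 0.346] tq6 0.129 v 0.243
```

arm_command:
  targets:
    - [0,0,0,0.03,0.8]
    - [0,0,0,0.06,0.8]

```text
time: 13.82
position: [0.6432, 0.08, 0.1202]
tool_rot: [0.37, 0.929, -0.0, -0.0]
ft_force: [-0.4, 1.1, -0.6]
grip_width: 0.0094
```

```bash
python3 st.py
```

```text
t 13.82 w 0.0094 pos [0.6432 0.08   0.1202] wing~ 0.625 F [-0.42  1.05 -0.63] M [0.219 0.053 0.275] tq6 0.134 v 0.236
```

arm_command:
  targets:
    - [0,0,0,0.03,0.8]
    - [0,0,0,0.06,0.8]

```text
time: 14.08
position: [0.6433, 0.0801, 0.1202]
tool_rot: [0.398, 0.918, -0.0, 0.0]
ft_force: [-1.0, -0.2, 2.1]
grip_width: 0.0101
```

```bash
python3 st.py
```

```text
t 14.07 w 0.0101 pos [0.6433 0.0801 0.1202] wing~ 0.685 F [-1.01 -0.22  2.09] M [-0.041  0.149  0.294] tq6 0.133 v 0.239
```

arm_command:
  targets:
    - [0,0,0,0.03,0.8]
    - [0,0,0,0.06,0.8]

```text
time: 14.32
position: [0.6433, 0.0801, 0.1202]
tool_rot: [0.425, 0.905, -0.0, 0.0]
ft_force: [-1.9, -0.8, 1.9]
grip_width: 0.0096
```

```bash
python3 st.py
```

```text
t 14.32 w 0.0096 pos [0.6433 0.0801 0.1202] wing~ 0.745 F [-1.94 -0.76  1.92] M [-0.153  0.191  0.295] tq6 0.132 v 0.237
```

arm_command:
  targets:
    - [0,0,0,0.03,0.8]
    - [0,0,0,0.06,0.8]

```text
time: 14.58
position: [0.6433, 0.0802, 0.1202]
tool_rot: [0.452, 0.892, -0.0, 0.0]
ft_force: [-1.5, -1.3, 2.4]
grip_width: 0.0096
```

```bash
python3 st.py
```

```text
t 14.57 w 0.0096 pos [0.6433 0.0802 0.1202] wing~ 0.805 F [-1.51 -1.3   2.45] M [-0.37   0.255  0.288] tq6 0.132 v 0.239
```

arm_command:
  targets:
    - [0,0,0,0.03,0.8]
    - [0,0,0,0.06,0.8]

```text
time: 14.82
position: [0.6434, 0.0802, 0.1202]
tool_rot: [0.478, 0.878, -0.0, 0.0]
ft_force: [-1.3, -2.6, 3.7]
grip_width: 0.0097
```

```bash
python3 st.py
```

```text
t 14.82 w 0.0097 pos [0.6434 0.0802 0.1202] wing~ 0.865 F [-1.3  -2.61  3.74] M [-0.517  0.357  0.248] tq6 0.131 v 0.236
```

arm_command:
  targets:
    - [0,0,0,0.03,0.8]
    - [0,0,0,0.06,0.8]

```text
time: 15.08
position: [0.6434, 0.0802, 0.1202]
tool_rot: [0.505, 0.863, -0.0, 0.0]
ft_force: [-2.0, -4.5, 3.4]
grip_width: 0.0095
```

```bash
python3 st.py
```

```text
t 15.07 w 0.0095 pos [0.6434 0.0802 0.1202] wing~ 0.925 F [-1.98 -4.47  3.38] M [-0.644  0.383  0.296] tq6 0.131 v 0.239
```

arm_command:
  targets:
    - [0,0,0,0.03,0.8]
    - [0,0,0,0.06,0.8]

```text
time: 15.32
position: [0.6435, 0.0803, 0.1202]
tool_rot: [0.53, 0.848, -0.0, 0.0]
ft_force: [-1.8, -4.4, 4.3]
grip_width: 0.0097
```

```bash
python3 st.py
```

```text
t 15.32 w 0.0097 pos [0.6435 0.0803 0.1202] wing~ 0.985 F [-1.83 -4.43  4.29] M [-0.746  0.409  0.262] tq6 0.131 v 0.237
```

arm_command:
  targets:
    - [-0.04,-0.04,-0.02,0.03,0.8]
    - [-0.08,-0.07,-0.03,0.06,0.8]

```text
time: 15.58
position: [0.6435, 0.0802, 0.1202]
tool_rot: [0.556, 0.831, 0.001, 0.0]
ft_force: [0.4, -0.4, 1.1]
grip_width: 0.0095
```

```bash
python3 st.py
```

```text
t 15.57 w 0.0095 pos [0.6435 0.0802 0.1202] wing~ 1.045 F [ 0.42 -0.41  1.11] M [-0.1    0.109  0.316] tq6 0.137 v 0.231
```

arm_command:
  targets:
    - [0,0,0,0.03,0.8]
    - [0,0,0,0.06,0.8]

```text
time: 15.82
position: [0.6435, 0.0802, 0.1202]
tool_rot: [0.58, 0.814, 0.001, 0.0]
ft_force: [1.0, 0.8, 0.7]
grip_width: 0.0094
```

```bash
python3 st.py
```

```text
t 15.82 w 0.0094 pos [0.6435 0.0802 0.1202] wing~ 1.105 F [0.97 0.76 0.66] M [ 0.01  -0.099  0.257] tq6 0.134 v 0.239
```

arm_command:
  targets:
    - [0,0,0,0.03,0.8]
    - [0,0,0,0.06,0.8]

```text
time: 16.08
position: [0.6435, 0.0802, 0.1202]
tool_rot: [0.604, 0.797, 0.001, 0.0]
ft_force: [2.2, 1.2, 0.7]
grip_width: 0.0093
```

```bash
python3 st.py
```

```text
t 16.07 w 0.0093 pos [0.6435 0.0802 0.1202] wing~ 1.165 F [2.16 1.19 0.7 ] M [ 0.32  -0.234  0.228] tq6 0.135 v 0.238
```

arm_command:
  targets:
    - [0,0,0,0.03,0.8]
    - [0,0,0,0.06,0.8]

```text
time: 16.32
position: [0.6436, 0.0802, 0.1203]
tool_rot: [0.628, 0.778, 0.001, 0.0]
ft_force: [3.4, 4.0, -0.3]
grip_width: 0.0098
```

```bash
python3 st.py
```

```text
t 16.32 w 0.0098 pos [0.6436 0.0802 0.1203] wing~ 1.225 F [ 3.44  4.02 -0.33] M [ 0.542 -0.451  0.26 ] tq6 0.153 v 0.236
```

arm_command:
  targets:
    - [0.02,0.02,0,0.02,0.8]
    - [0.05,0.05,0,0.04,0.8]

```text
time: 16.58
position: [0.6436, 0.0802, 0.1202]
tool_rot: [0.643, 0.766, 0.0, 0.0]
ft_force: [2.9, 2.7, -2.0]
grip_width: 0.0095
```

```bash
python3 st.py
```

```text
t 16.57 w 0.0095 pos [0.6436 0.0802 0.1202] wing~ 1.264 F [ 2.86  2.69 -1.96] M [ 0.416 -0.419  0.41 ] tq6 0.244 v 0.163
```

arm_command:
  targets:
    - [0,0,0,0,0.8]
    - [0,0,0,0,0.8]

```text
time: 16.82
position: [0.6436, 0.0802, 0.1202]
tool_rot: [0.643, 0.766, 0.0, 0.0]
ft_force: [2.5, 4.2, -3.3]
grip_width: 0.0095
```

```bash
python3 st.py; python3 - <<'E'
from h import *
w=V("scene","s9"); zoom(w.p,280,140,440,260,5,"pics/sz9.png")
E
python3 st.py
```

```text
t 16.82 w 0.0095 pos [0.6436 0.0802 0.1202] wing~ 1.263 F [ 2.52  4.18 -3.3 ] M [ 0.498 -0.539  0.258] tq6 0.267 v 0.0
t 16.88 w 0.0101 pos [0.6436 0.0802 0.1203] wing~ 1.263 F [ 3.19  3.84 -1.57] M [ 0.554 -0.52   0.251] tq6 0.266 v -0.002
```

View pics/sz9.png

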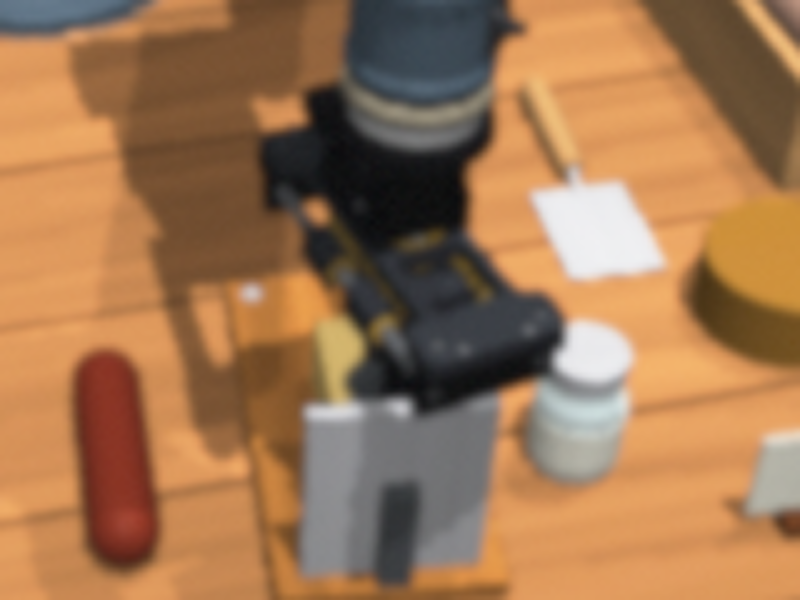

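The torque rose at wing ≈1.21, so that's contact. The gripper clears the plate and the jar. At the moment the turn is about 0.057 rad past contact (~9 N). Now I go slowly to about 0.13 past.

arm_command:
  targets:
    - [0,0.03,0,0.025,0.8]
    - [0,0.05,0,0.05,0.8]

```text
time: 17.12
position: [0.6436, 0.0802, 0.1203]
tool_rot: [0.662, 0.749, -0.0, -0.0]
ft_force: [2.2, 4.2, -2.3]
grip_width: 0.0094
```

```bash
python3 st.py
```

```text
t 17.12 w 0.0094 pos [0.6436 0.0802 0.1203] wing~ 1.314 F [ 2.25  4.16 -2.26] M [ 0.493 -0.342  0.43 ] tq6 0.273 v 0.2
```

arm_command:
  targets:
    - [0,0,0,0.02,0.8]
    - [0,0,0,0.02,0.8]
    - [0,0,0,0.02,0.8]

```text
time: 17.5
position: [0.6437, 0.0802, 0.1203]
tool_rot: [0.669, 0.743, -0.0, -0.0]
ft_force: [1.0, 2.5, -2.9]
grip_width: 0.0097
```

```bash
python3 st.py
```

```text
t 17.50 w 0.0097 pos [0.6437 0.0802 0.1203] wing~ 1.333 F [ 1.    2.46 -2.86] M [ 0.484 -0.25   0.317] tq6 0.337 v -0.001
```

Torque at rest rose in proportion (0.267 → 0.337) over 0.07 rad, which puts the load at ~19–21 N. Next I open only to 19 mm and lift straight up.

arm_command:
  targets:
    - [0,0,0,0,1.4]
    - [0,0,0,0,1.9]
    - [0,0,0,0,1.9]
    - [0,0,0,0,1.9]

```text
time: 18.0
position: [0.6438, 0.0799, 0.1204]
tool_rot: [0.669, 0.743, -0.0, -0.0]
ft_force: [-1.0, -0.6, -0.3]
grip_width: 0.0191
```

```bash
python3 st.py
```

```text
t 18.00 w 0.0191 pos [0.6438 0.0799 0.1204] wing~ 1.333 F [-0.97 -0.56 -0.32] M [-0.046  0.033  0.016] tq6 0.001 v -0.003
```

Released with no forces left. I lift clear, then back off to look.

arm_command:
  targets:
    - [0,0,-2,0,1.9]
    - [0,0,-4,0,1.9]
    - [0,0,-8,0,1.9]
    - [0,0,-13,0,1.9]
    - [0,0,-15,0,1.9]

```text
time: 18.62
position: [0.6455, 0.0801, 0.2742]
tool_rot: [0.669, 0.743, 0.002, 0.002]
ft_force: [0.3, 0.2, 0.5]
grip_width: 0.019
```

arm_command:
  targets:
    - [0,0,0,-0.18,1.9]
    - [0,0,0,-0.36,1.9]
    - [0,0,0,-0.54,1.9]
    - [0,0,0,-0.72,1.9]
    - [0,0,0,-0.9,1.9]

```text
time: 19.25
position: [0.6437, 0.0801, 0.2703]
tool_rot: [0.276, 0.961, -0.0, -0.0]
ft_force: [0.6, 0.8, -0.4]
grip_width: 0.019
```

arm_command:
  targets:
    - [0,0,0,-0.18,1.9]
    - [0,0,0,-0.31,1.9]
    - [0,0,0,-0.31,1.9]
    - [0,0,0,-0.31,1.9]

```text
time: 19.75
position: [0.6438, 0.0802, 0.2703]
tool_rot: [0.128, 0.992, -0.0, -0.0]
ft_force: [0.4, -0.5, -0.7]
grip_width: 0.0186
```

```bash
python3 - <<'E'
from h import *
w=V("wrist","w10"); print(w.o["position"],w.o["tool_rot"])
t=V("top","t10"); zoom(t.p,230,125,370,245,5,"pics/tz10.png")
E
python3 st.py
```

```text
[0.64384765 0.08021871 0.27033524] [ 1.28497202e-01  9.91709867e-01 -3.50079809e-05 -8.48510882e-05]
t 19.85 w 0.0190 pos [0.6439 0.0802 0.2703] wing~ 0.124 F [ 0.11  0.18 -0.16] M [-0.009  0.022  0.032] tq6 0.008 v -0.008
```

View pics/w10.png

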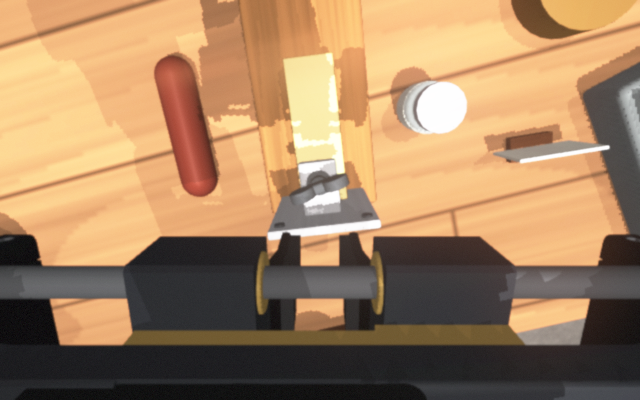

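The wings now lie across the arm, from (292,197) to (347,180). The cheese still appears square, with its near end at row ~55 and cols 285–332. Checking the numbers.

```bash
python3 - <<'E'
from h import *
w=V.load("w10"); zoom(w.p,260,40,380,240,3,"pics/wz10.png")
yaw=-.134; O=np.array([.6438,.0808]); X=np.array([np.cos(yaw),np.sin(yaw)]);Y=np.array([-X[1],X[0]]); M=np.c_[X,Y]
P=w.plane([(292,197),(347,180)],.141); d=(P[0]-P[1])[:2]; print("wing len",np.linalg.norm(d),"angle",yaw-np.arctan2(-d[1],-d[0]), yaw-np.arctan2(d[1],d[0]),"mid",(P.mean(0)[:2]-O)@M)
P3=w.pts(); hsv=cv2.cvtColor(w.p,cv2.COLOR_RGB2HSV)
m=((hsv[:,:,0]>20)&(hsv[:,:,0]<38)&(hsv[:,:,2]>150)).astype(np.uint8); m[:,:278]=0;m[:,350:]=0;m[150:]=0
for r in (70,90,110,130):
    xs=np.where(m[r])[0]; q=w.plane([[xs[0]-.5,r],[xs[-1]+.5,r]],.063)[:,:2]; print(r,xs[0],xs[-1],((q-O)@M).round(4).tolist())
for c in (292,308,325):
    ys=np.where(m[:140,c])[0]; print(c,ys[0],((w.plane([[c,ys[0]-.5]],.063)[:,:2]-O)@M).round(4))
t0,t=V.load("top0"),V.load("t10")
D=np.abs(t0.p.astype(int)-t.p).sum(2)>120; print("changed px bystander areas", {n:int(D[b[1]:b[3],b[0]:b[2]].sum()) for n,b in dict(salami=(330,160,352,220),wheel=(170,185,220,230),bowl=(420,135,465,180),wedge=(445,195,470,240),card=(190,140,232,165),jar=(238,160,268,195),spat=(210,225,240,295)).items()})
E
```

```text
wing len 0.04891356290481387 angle -1.754595095891832 1.3869975576979612 mid [-0.0021808   0.00070306]
70 285 333 [[-0.1074, -0.0209], [-0.1014, 0.0271]]
90 288 336 [[-0.0884, -0.0207], [-0.0823, 0.0279]]
110 290 338 [[-0.0689, -0.0216], [-0.0628, 0.0278]]
130 293 339 [[-0.0488, -0.0214], [-0.0428, 0.0266]]
292 58 [[-0.1179 -0.0119]]
308 56 [[-0.1178  0.0039]]
325 54 [[-0.1175  0.0205]]
changed px bystander areas {'salami': 0, 'wheel': 365, 'bowl': 0, 'wedge': 0, 'card': 242, 'jar': 748, 'spat': 1681}
```

View pics/wz10.png

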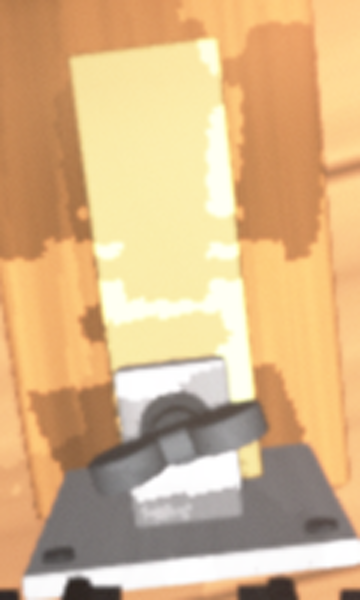

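View pics/tz10.png

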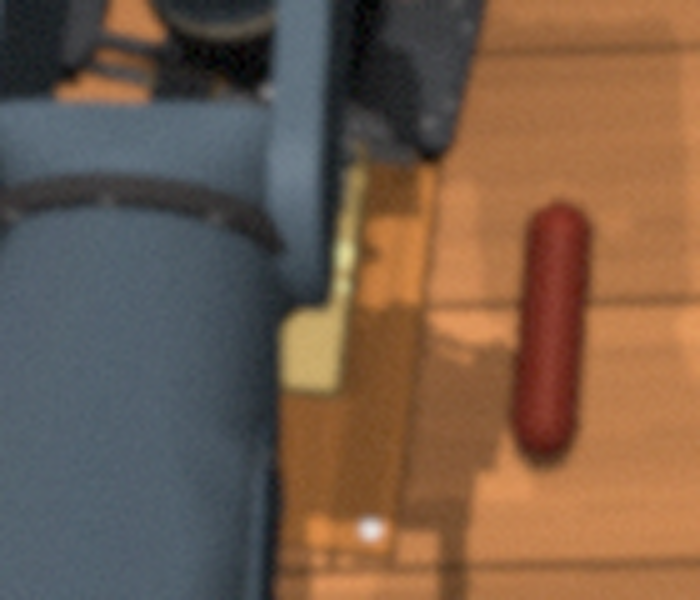

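The near end of the cheese is at x = −0.118 (home is −0.119), y = +0.003, and it is square. The robot is clear of everything, so I hand in.

```bash
python3 -c "
from rig import robot
print(robot.hand_in())"; python3 st.py
```

```text
the job is handed in; nothing more can be done
None
the job is handed in; nothing more can be done
```

The cheese is home against the back plate and clamped. I handed in at about 20 s of the 67 s allowed; the hand-in reports no verdict.

**Cheese:** I gripped its near end, turned it square and slid it forward. At the plate it stopped moving while the push rose to about 8 N, well under the 25 N limit. After release the wrist camera put its near end at x ≈ −0.118 m (home is −0.119 m). It was about 3 mm off the middle and square to within about 0.01 rad.

**Screw:** The first pinch sat too low and closed on the hub under the wings at 14 mm. I reopened, rose 6 mm and got a clean 9.8 mm grip. The torque started to rise at about 1.21 rad and I stopped at 1.33 rad. I then opened only to 19 mm, saw no force remaining, and lifted clear.

**Hold force:** I put it at about 19–21 N under the foot, or 22–24 N on the board, against the required 16–34 N. This comes from torque and turn angle, because nothing measures it directly. The wrist moment was noisy (±0.04 N m), so I relied on the last joint's torque, corrected for its speed. The moment alone would have given slightly more, still in range.

**Disagreements and unchecked items:**
- The final picture measured the wings at about 1.39 rad against 1.33 rad from the tool. I put this down to the coarse end points I picked in the image.
- The salami, bowl and wedge showed no change in the top view. The spatula, wheel, card and jar were partly behind the arm there, so that check was not conclusive for them. I never touched any of them.

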